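Dip the oil caddy and show the reading

TASK

Check the level in the closed oil caddy: take the dipstick off its rest by its flat black handle, slide its rod down the caddy's slanted guide tube until the collar sits on the tube's mouth, and pause there a moment. Draw it right out again and finish still holding it motionless in the gripper, rod level, with the tip over the middle of the small steel drip cup and about a hand's breadth above the cup's rim, so that the marks can be read. Leave the cup, the low round tin and the timer where they stand.

Things in the scene. Friction and masses are not known exactly. Their poses are not given: they have to be found in the camera images.
- dipstick_grip (a point): Dipstick (loose, 0.12 kg): centre of its handle, a flat black bar 70 mm long, 14 thick, 26 broad. Axes of all dipstick points: x along the stick to the tip, y across the handle's thickness (grip along y). At the start x points 45 degrees below level and y is level, so fingers pointing straight down can take the flat sides. The collar's back is 54 mm along +x.
- dipstick_collar (a point): Dipstick: centre of the collar's stop face (the face towards the tip), on the rod's axis, 60 mm along +x from dipstick_grip. The collar is a steel disc 36 mm in diameter and 6 mm thick, behind this face.
- dipstick_tip (a point): Dipstick: very end of the round-nosed steel rod, 95 mm along +x from the collar's stop face (155 mm from dipstick_grip). The rod is 10 mm in diameter, with dark ring marks near the tip.
- dipstick_rest: Fixed dark steel rest: base plate 120 x 60 x 6 mm (long along its x) with two open-topped forks that carry the rod; the collar leans on the upper fork. Lift the stick straight up to free it (tines reach 7 mm above the rod's axis). Origin: centre of the plate's underside; x is level, the way the tip points; z up.
- oil_caddy: Fixed closed steel box, 150 x 110 mm (long way along its x) and 85 mm high on rubber feet, with a screw cap and a low carrying bow (25 mm high) on top and the guide tube at the -x end. Origin: centre of its underside on the worktop; z up.
- guide_tube: Open steel tube slanting out of the caddy's top, fixed to it. Origin: centre of its mouth, in the rim's plane, 124 mm above the worktop. x: down the tube, 45 degrees below level; y level. Bore 16 mm in diameter; the mouth flares over the first 19 mm to 27 mm inside, 33 outside. 75 mm long, space below. Seated, the collar's stop face lies at this origin with the rod along x.
- drip_cup: Small loose steel dip cup, 67 mm in diameter and 40 mm high, standing upright and empty. Origin: centre of its underside on the worktop; z up.
- pea_tin: Bystander: low round tin, 75 mm in diameter, 58 mm high. Origin: centre of its underside.
- timer: Bystander: round wind-up kitchen timer, 64 mm in diameter, 62 mm high. Origin: centre of its underside.
Mind the look-alikes: they are no part of the job. Leave any blue look-alike of the drip_cup alone.

How it is judged:
By the outcome, as a careful person would: the job done as asked, in the order asked, and still so for the second after the job is handed in, while the arm keeps its last pose, push and grip.
It also fails if it takes over 45 s, if anything falls off the work surface, if the arm or the gripper's body presses on something with over 40 N, if the wrist force passes 120 N, or if a joint passes its speed limit or range.

ROBOT

A 6-joint arm with a two-finger parallel gripper is mounted at the origin on the work surface; the furniture and walls round the work are solid. World frame = base frame: x ahead of the robot, y to its left, z up, the work surface at z = 0. Lengths are in m, angles in rad, forces in N, time in s.
With the tool pointing down it reaches from about 0.275 to 1 m from the base axis. Payload 8.4 kg.
Tool frame: the origin (TCP) lies on the centre line of the jaws, within the pads' length; the fingertips stand 19 mm ahead of it and the grasp point (between the pads) is the TCP (r.finger_overhang is the distance from the TCP to the fingertips, in m); z points along the fingers, y is the direction in which the jaws open and shut (so a half turn about z gives the same grasp; the last joint's range is limited). The gripper opens to 85 mm and grips with 20 to 120 N. Pads are 22 mm wide; open, the fingers measure 114 mm over their backs; the gripper's body (76 mm by 85 mm) begins 54 mm behind the grasp point. The pads swing forward as they close: fully open they stand 13 mm farther back than shut.
Start: joints at [-1.22, 0.353, 1.633, -0, 1.155, -0.002], TCP at [0.216, -0.587, 0.25] pointing down, gripper open.
Joint ranges: [-2.63, 2.63], [-0.92, 2.1], [0.06, 2.66], [-1.3, 4.44], [0, 2.69], [-3.02, 3.02]. Speed limits (rad/s): [2.22, 2.22, 2.79, 3.14, 3.14, 3.14].

INTERFACE

Orientations are given as [roll, pitch, yaw] about the fixed x, y, z axes, in that order (R = Rz(yaw) Ry(pitch) Rx(roll)).
In Python, from workcell import r, imaging, job gives the robot as it stands.
- The arm moves only by the tool servo_tool, never from a script. Its argument "moves" is one flat list of numbers, 4 for each row, row after row: the shift along the tool's x, y, z in mm, then the turn about the tool's z in rad. In form: [x, y, z, yaw, x, y, z, yaw, ...]. A call has 1 to 20 rows; each row is the pose to reach, as a shift and turn from the pose commanded when the call began, along the tool's axes at that moment; what a row does not reach only later rows make up. A row lasts 1/10 s, in which the tool goes at most 50 mm and 8.59 degrees, less where a joint would pass 70% of its speed; a pose out of reach is approached as far as the arm can. A call with a gripper value outside its range is refused whole. "grip" is the closure, from 0 (fully open) to 1 (shut), set as the call begins (left out, the last holds). The fingers move at their own pace and stop on an object; "squeeze" is the grip in N (left out, the last holds). Time passes only in rows, so rows that repeat a pose let the fingers close. It gives the time, the measured TCP pose, the force and the opening at its end, in the units of the state.
- r.get_obs(): the state, without advancing time (a new reading comes with each control period).
- imaging.capture(name): name is "side" or "top"; returns a dict with "image" (384x512x3 uint8, red, green, blue), "range_z" (384x512 float32, m along the optical axis (not along the pixel's ray), 0 where there is no reading), "fx", "fy", "cx", "cy" (pixels), "rvec" (rotation vector, rad) and "tvec" (3), from world to camera coordinates, as OpenCV has them. Camera axes: x right, y down, z forward; pixel columns grow to the right and rows downward; lengths in m; the calibration is good to about 2 mm. A picture is of the moment at which its call begins.
- job.sign_off(): hands the job in, once; it reports no verdict.
Trained networks look in a picture, given as the dict that the camera call returned (one of the last four; its "shot" number tells which), for a name from the list of things; names that differ only in an ending like _2 or _b are one class to them, and where a whole thing is asked for, a point or a joint stands for the part that bears it (a point fixed in the world has none). Each returns a list of dicts, best first, with "p" (0 to 1); they miss things now and then, are a little off and sometimes report something else, mostly with a low value. They report only what shows in the picture. A call takes as long as a camera call. They do not tell look-alikes from the thing itself.
- imaging.search_frame(name, picture): "box" ([left, top, right, bottom] in pixels, round what is visible of it).
- imaging.pinpoint(name, picture): "centre" ([column, row] in pixels: a listed point, or the origin of a listed thing).
The state is a dict: "t": time; "joint_positions": joint angles; "joint_vel": joint speeds; "tau": joint torques, N m; "tool_pos": TCP position; "tcp_rot": TCP orientation; "force": force on the tool from outside, world axes, zero at the start; "ft_torque": the same for the moment, N m; "opening": finger opening in m.
Only numpy, scipy, OpenCV 4.12 (cv2) and the standard library are available. Lean on these libraries where they do the work, as an engineer would, in place of code of your own. Each camera call takes 0.05 s, during which the arm holds its last target. There are 200 camera calls.

## Working session

There is one attempt and no reset: what is moved stays moved. The work goes in short steps, Python scripts to look and compute and a tool call to move; the robot and the scene stay as the last step left them, time stands still between calls to the robot, and variables do not carry over. Pictures are saved under pics/ and viewed, on a budget of 10 in all, crops included, one or two more only if the job needs it, and the job is handed in when it is done.

Besides the shell and the picture viewer there is one more tool, called after ">>>" by a JSON object that holds its "method" and its "body". servo_tool: Moves the arm, as the interface text tells. Its arguments: {"type":"object","properties":{"moves":{"type":"array","items":{"type":"number"}},"grip":{"type":"number"},"squeeze":{"type":"number"}},"required":["moves"]}

```bash
mkdir -p pics
cat > h.py <<'E'
import numpy as np, cv2
from scipy.spatial.transform import Rotation as Ro
from workcell import r, imaging, job
def bp(p,u,v,z):
    X=np.array([(u-p['cx'])/p['fx']*z,(v-p['cy'])/p['fy']*z,z])
    return Ro.from_rotvec(np.ravel(p['rvec'])).inv().apply(X-np.ravel(p['tvec']))
def at(p,u,v,k=1):
    u0,v0=int(round(u)),int(round(v)); w=p['range_z'][max(0,v0-k):v0+k+1,max(0,u0-k):u0+k+1]; w=w[w>0]
    return bp(p,u,v,np.median(w)) if len(w) else None
def ray(p):
    R=Ro.from_rotvec(np.ravel(p['rvec'])); c=R.inv().apply(-np.ravel(p['tvec']))
    return c,lambda u,v:(lambda d:d/np.linalg.norm(d))(R.inv().apply([(u-p['cx'])/p['fx'],(v-p['cy'])/p['fy'],1]))
def tri(pa,ua,pb,ub):
    ca,fa=ray(pa);cb,fb=ray(pb);a=fa(*ua);b=fb(*ub)
    s=np.linalg.lstsq(np.c_[a,-b],cb-ca,rcond=None)[0]
    x,y=ca+s[0]*a,cb+s[1]*b
    return (x+y)/2,np.linalg.norm(x-y)
def proj(p,X): 
    return cv2.projectPoints(np.array(X,float).reshape(-1,3),np.ravel(p['rvec']).astype(float),np.ravel(p['tvec']).astype(float),np.array([[p['fx'],0,p['cx']],[0,p['fy'],p['cy']],[0,0,1.]]),None)[0].reshape(-1,2)
E
python3 - <<'E'
from h import *
np.set_printoptions(precision=4,suppress=True)
P={n:imaging.capture(n) for n in('side','top')}
for n,p in P.items():
    cv2.imwrite(f'pics/{n}0.png',cv2.resize(p['image'][:,:,::-1],(768,576)))
    print(n,'cam',ray(p)[0],p['fx'])
B={}
for k in 'dipstick_grip dipstick_collar dipstick_tip dipstick_rest oil_caddy guide_tube drip_cup pea_tin timer'.split():
    for n,p in P.items():
        for d in imaging.pinpoint(k,p)[:3]:
            c=d['centre']; print(k,n,round(d['p'],2),np.round(c,1),at(p,*c)); B.setdefault((k,n),c)
    if (k,'side') in B and (k,'top') in B: print('   tri',*tri(P['side'],B[k,'side'],P['top'],B[k,'top']))
o=r.get_obs();print(o['tool_pos'],o['tcp_rot'],o['t'],r.finger_overhang)
E
```

```text
side cam [-0.2156 -1.144   0.5839] 462.1124177257807
top cam [ 0.3616 -0.2063  0.9416] 389.2067238505959
dipstick_grip side 0.84 [282.5 208.5] [ 0.4147 -0.3218  0.1274]
dipstick_grip top 0.96 [310.7 202.9] [ 0.4151 -0.3217  0.1453]
   tri [ 0.4151 -0.3234  0.128 ] 0.0027053025918140207
dipstick_collar side 0.59 [276.4 216.8] [ 0.4205 -0.2902  0.0911]
dipstick_collar side 0.18 [269.8 289.8] [ 0.2786 -0.4665  0.0235]
dipstick_collar top 0.79 [290.4 201.1] [ 0.4218 -0.2847  0.0943]
   tri [ 0.4229 -0.2857  0.0886] 0.001695382297455533
dipstick_tip side 0.82 [266.6 228.6] [ 0.4319 -0.2328  0.0305]
dipstick_tip top 0.8 [257.3 196. ] [ 0.4393 -0.2129  0.0047]
   tri [ 0.4408 -0.2146  0.0204] 0.00669488772510284
dipstick_rest side 0.98 [271.7 240.1] [ 0.4367 -0.2511  0.0026]
dipstick_rest top 0.75 [275.3 196.1] [ 0.4349 -0.2533  0.0623]
   tri [ 0.4374 -0.2549  0.0043] 0.005493991539991436
oil_caddy side 0.62 [237. 208.] [ 0.4361 -0.0727  0.0298]
oil_caddy side 0.28 [283.8 209.3] [ 0.4098 -0.3334  0.1308]
oil_caddy side 0.25 [297.6 230.3] [ 0.5267 -0.2488  0.0074]
oil_caddy top 0.79 [171.1 
[... 183 characters left out ...]
.422  -0.2827  0.0942]
drip_cup side 0.74 [296.4 229. ] [ 0.5249 -0.2455  0.0105]
drip_cup side 0.68 [243.5 268.2] [ 0.2873 -0.3469  0.0126]
drip_cup top 0.97 [266.1 153.9] [ 0.5432 -0.2329  0.001 ]
drip_cup top 0.74 [306.5 253.3] [ 0.3034 -0.3328  0.0022]
   tri [ 0.5407 -0.2312  0.0007] 0.006188898860806967
pea_tin side 0.66 [350.5 255.4] [ 0.5379 -0.4442  0.0185]
pea_tin top 0.94 [341.  147.6] [ 0.5505 -0.4046  0.0545]
   tri [ 0.5638 -0.4182 -0.0022] 0.003022311216486995
timer side 0.8 [269.  288.6] [ 0.2776 -0.4649  0.026 ]
timer top 0.86 [348. 256.] [ 0.3017 -0.4206  0.0517]
   tri [ 0.2991 -0.4335  0.0006] 0.002041316316790612
[ 0.2159 -0.5865  0.2503] [3.1416 0.     0.3528] 1.0 0.019
```

View pics/side0.png

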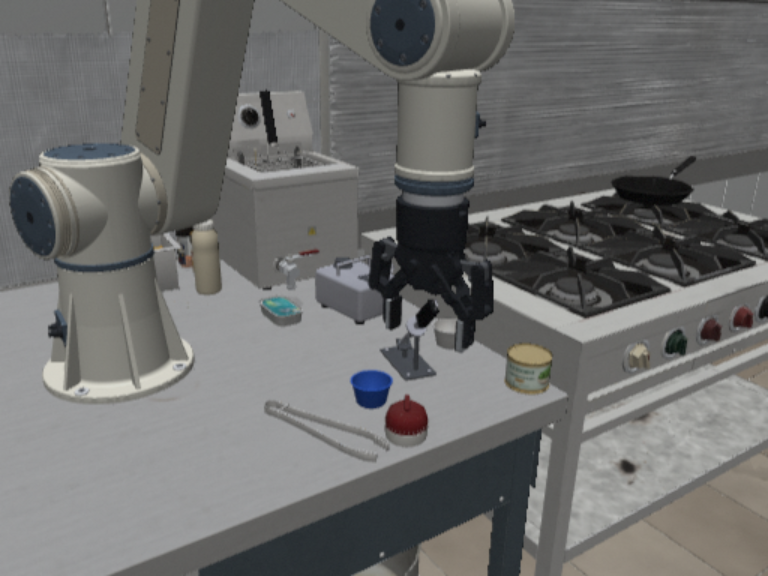

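View pics/top0.png

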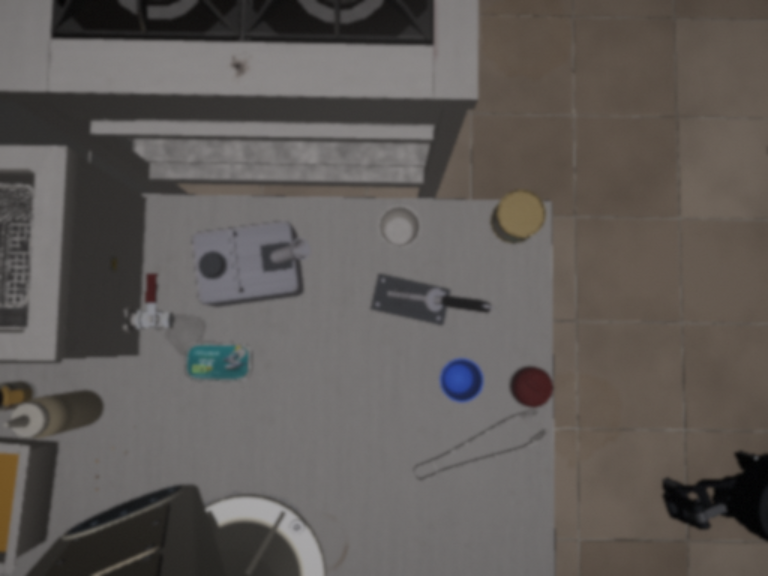

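Top view: the steel cup is at (400,226), the blue look-alike at (461,380), the stick and rest at about (430,300), the caddy at (245,262) with its tube mouth near (300,250), the tin at (520,215) and the red timer at (531,386). In the side view the gripper hides the tube. The drip cup candidates are grey-steel (400,226) and blue (461,380). The steel one fits the description, and I'll confirm it in a crop.

Run:
```python
from h import *
np.set_printoptions(precision=4,suppress=True)
p=imaging.capture('top')
H,W=p['range_z'].shape; v,u=np.mgrid[:H,:W]; z=p['range_z'].astype(float)
X=np.stack([(u-p['cx'])/p['fx']*z,(v-p['cy'])/p['fy']*z,z],-1).reshape(-1,3)
X=Ro.from_rotvec(np.ravel(p['rvec'])).inv().apply(X-np.ravel(p['tvec'])).reshape(H,W,3); np.save('top.npy',X)
def plane(u,v,h): c,f=ray(p); d=f(u,v); return c+d*(h-c[2])/d[2]
def box(m): 
    q=X[m][:,:2].astype(np.float32); return cv2.minAreaRect(q*1000),len(q)
ok=(z>0)
def reg(x0,x1,y0,y1,a,b): return ok&(X[...,0]>x0)&(X[...,0]<x1)&(X[...,1]>y0)&(X[...,1]<y1)&(X[...,2]>a)&(X[...,2]<b)
print('caddy top',box(reg(.35,.6,-.12,.15,.075,.095)))
print('plate',box(reg(.38,.5,-.35,-.15,.003,.012)))
print('table z',np.median(X[reg(.2,.5,-.2,.0,-.02,.02)][:,2]))
m=reg(.45,.55,-.16,-.02,.095,.16); print('tube pts',m.sum(), X[m][np.argsort(-X[m][:,2])][:12])
for n,lo,c,rr in(('cup',.03,(.543,-.233),.06),('tin',.045,(.56,-.415),.06)):
    m=reg(c[0]-rr,c[0]+rr,c[1]-rr,c[1]+rr,lo,.08); q=X[m]; (cx,cy),rad=cv2.minEnclosingCircle(q[:,:2].astype(np.float32)*1000); print(n,cx,cy,rad,q[:,2].max())
for d in imaging.pinpoint('guide_tube',p)[:2]: print(d, plane(*d['centre'],.124))
m=reg(.38,.47,-.37,-.24,.1,.18); q=X[m]; c=q.mean(0); print('handle',m.sum(),c,np.linalg.svd(q-c)[2][0], box(m))
a=p['image'][95:225,110:330,::-1]; cv2.imwrite('pics/crop1.png',cv2.resize(a,None,fx=3.6,fy=3.6,interpolation=cv2.INTER_CUBIC))
```

```text
caddy top (((468.0769958496094, 43.063209533691406), (122.06031799316406, 245.82208251953125), 14.966428756713867), 2867)
plate (((440.9220275878906, -249.6024932861328), (196.8123016357422, 117.64059448242188), 89.96919250488281), 959)
table z 0.00011150433647165536
tube pts 264 [[ 0.4955 -0.0809  0.136 ]
 [ 0.4913 -0.0789  0.1357]
 [ 0.4916 -0.0807  0.1339]
 [ 0.4937 -0.0785  0.1338]
 [ 0.4895 -0.0807  0.1338]
 [ 0.4853 -0.0808  0.1338]
 [ 0.4939 -0.0805  0.1332]
 [ 0.4833 -0.0829  0.1332]
 [ 0.5045 -0.0823  0.133 ]
 [ 0.5003 -0.0803  0.1326]
 [ 0.4876 -0.0806  0.1325]
 [ 0.4961 -0.0782  0.1323]]
cup 544.4134521484375 -229.89979553222656 33.65740203857422 0.044943165626323715
tin 564.6470947265625 -417.20489501953125 37.812835693359375 0.06125105275163476
{'centre': [202.3, 166.9], 'p': 0.59} [ 0.4894 -0.0947  0.124 ]
handle 264 [ 0.4181 -0.3188  0.1377] [-0.1607 -0.7475  0.6445] (((420.2047424316406, -313.06390380859375), (86.35411071777344, 14.457388877868652), 77.27442932128906), 264)
```

View pics/crop1.png

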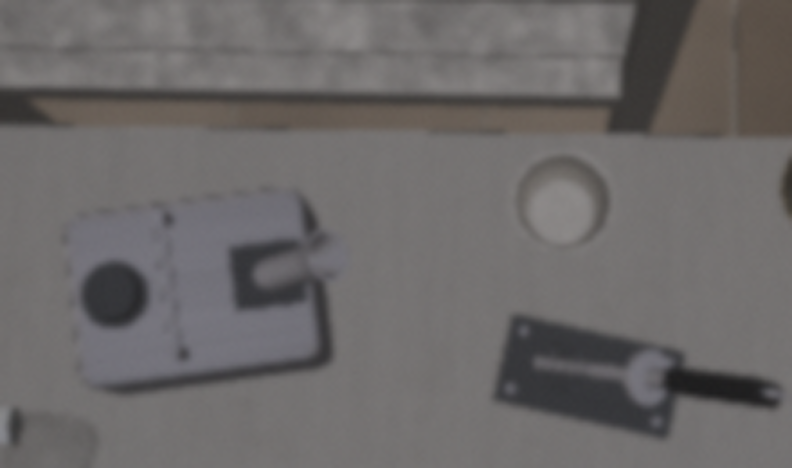

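The crop confirms the grey-steel cup at crop (563,200) as the drip cup. It also shows the tube mouth at (325,255) and the handle running (680,380) to (775,392). Next I move to a pre-grasp above the handle.

>>> {"method": "servo_tool", "body": {"moves": [14,-9,2,-0.05,42,-27,6,-0.15,70,-45,9,-0.25,97,-62,12,-0.35,125,-80,15,-0.45,153,-98,18,-0.55,181,-116,21,-0.65,208,-134,24,-0.75,236,-152,26,-0.85,258,-166,28,-0.93,272,-175,30,-0.98,278,-178,30,-1.0,278,-178,30,-1.0,278,-178,30,-1.0], "grip": 0}}

```text
t: 2.5
tool_pos: [0.4151, -0.3236, 0.2204]
tcp_rot: [-3.142, 0.0, 1.352]
force: [-0.4, 1.3, 0.3]
opening: 0.0855
```

Run:
```python
from h import *
np.set_printoptions(precision=4,suppress=True)
o=r.get_obs();print(o['tool_pos'],o['tcp_rot'],o['t'],o['force'])
P={n:imaging.capture(n) for n in('side','top')}
B={}
for k in 'dipstick_grip dipstick_collar dipstick_tip guide_tube oil_caddy drip_cup'.split():
    for n,p in P.items():
        for d in imaging.pinpoint(k,p)[:2]:
            print(k,n,round(d['p'],2),np.round(d['centre'],1)); B.setdefault((k,n),d['centre'])
    if (k,'side') in B and (k,'top') in B: print('   tri',*tri(P['side'],B[k,'side'],P['top'],B[k,'top']))
a=P['side']['image'][150:250,190:330,::-1]; cv2.imwrite('pics/s2.png',cv2.resize(a,None,fx=5,fy=5,interpolation=cv2.INTER_CUBIC))
```

```text
[ 0.4151 -0.3236  0.2204] [-3.1416  0.0002  1.3524] 2.5 [-0.4229  1.256   0.2948]
dipstick_grip side 0.63 [285.3 207.3]
dipstick_grip top 0.26 [168.4 176.4]
   tri [ 0.5422 -0.0452  0.0046] 0.1515779455212525
dipstick_collar side 0.67 [278.6 220.7]
dipstick_tip side 0.91 [265.  230.5]
dipstick_tip top 0.56 [255.8 198.1]
   tri [ 0.4368 -0.2115  0.0143] 0.008196414101906904
guide_tube side 0.72 [257.5 176.1]
guide_tube top 0.79 [201.8 163. ]
   tri [ 0.496  -0.0927  0.1254] 0.003577386690076174
oil_caddy side 0.89 [241.1 207. ]
oil_caddy side 0.57 [277.4 219.8]
oil_caddy top 0.7 [168.5 179.9]
   tri [ 0.4841 -0.0006 -0.0048] 0.018883241512973496
drip_cup side 0.83 [243.5 265.9]
drip_cup side 0.6 [299.6 227.6]
drip_cup top 0.74 [307.  252.5]
drip_cup top 0.66 [267.2 154.7]
   tri [ 0.3021 -0.3313  0.0063] 0.00836119869061697
```

View pics/s2.png

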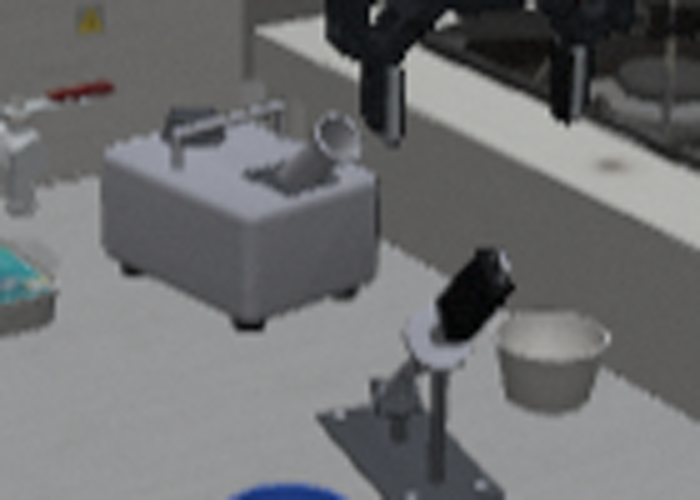

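The side crop shows the tube mouth at crop (339,137), the handle centre at (475,298) and the open fingers above it. I now descend and grip.

>>> {"method": "servo_tool", "body": {"moves": [0,0,8,0,0,0,22,0,0,0,38,0,0,0,54,0,0,0,70,0,0,0,84,0,0,0,91,0,0,0,92,0,0,0,92,0]}}

```text
t: 4.1
tool_pos: [0.4154, -0.3235, 0.1283]
tcp_rot: [-3.142, -0.0, 1.353]
force: [0.0, -1.3, -0.3]
opening: 0.0853
```

>>> {"method": "servo_tool", "body": {"moves": [0,0,0,0,0,0,0,0,0,0,0,0,0,0,0,0,0,0,0,0,0,0,0,0,0,0,0,0,0,0,0,0,0,0,0,0,0,0,0,0], "grip": 1, "squeeze": 60}}

```text
t: 5.1
tool_pos: [0.4158, -0.3236, 0.1285]
tcp_rot: [3.141, 0.0, 1.353]
force: [3.9, -0.7, 2.2]
opening: 0.0131
```

Run:
```python
from h import *
o=r.get_obs();print(o['tool_pos'],o['tcp_rot'],o['t'],o['force'],o['ft_torque'],o['opening'])
p=imaging.capture('side'); print(imaging.pinpoint('dipstick_tip',p)[:1])
a=p['image'][150:250,220:340,::-1]; cv2.imwrite('pics/s3.png',cv2.resize(a,None,fx=5,fy=5,interpolation=cv2.INTER_CUBIC))
```

```text
[ 0.41578915 -0.32362271  0.12851189] [3.14059863e+00 2.11464976e-04 1.35261137e+00] 5.1 [ 3.92657199 -0.74813536  2.1654679 ] [ 0.12251145 -0.85406561 -0.18617744] 0.01310929855086081
[{'centre': [266.7, 232.1], 'p': 0.73}]
```

View pics/s3.png

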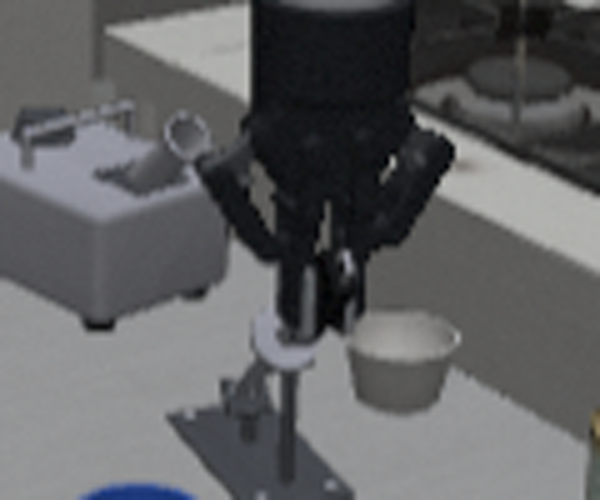

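The handle is gripped (opening 13 mm). Lifting straight up and taking the stick to a view point.

>>> {"method": "servo_tool", "body": {"moves": [0,0,-4,0,0,0,-10,0,0,0,-20,0,0,0,-32,0,0,0,-46,0,0,0,-64,0,0,0,-84,0,0,0,-104,0,0,0,-124,0,0,0,-144,0,0,0,-160,0,0,0,-170,0,0,0,-172,0,0,0,-172,0]}}

```text
t: 6.6
tool_pos: [0.415, -0.3233, 0.3002]
tcp_rot: [-3.141, -0.0, 1.353]
force: [0.7, -0.5, -0.9]
opening: 0.0133
```

```bash
cat > look.py <<'E'
from h import *
np.set_printoptions(precision=4,suppress=True)
def look(keys,show=True):
    o=r.get_obs();T=np.array(o['tool_pos']);print('tcp',T,o['tcp_rot'],o['t'],o['force'],o['opening'])
    R=Ro.from_euler('xyz',o['tcp_rot'])
    P={n:imaging.capture(n) for n in('side','top')};B={};out={}
    for k in keys:
        for n,p in P.items():
            d=imaging.pinpoint(k,p)[:1]
            if d: B[k,n]=d[0]['centre']; print(k,n,round(d[0]['p'],2),np.round(d[0]['centre'],1))
        if (k,'side') in B and (k,'top') in B:
            x,e=tri(P['side'],B[k,'side'],P['top'],B[k,'top']); out[k]=x
            print('   tri',x,'err',round(e,4),'in tool',R.inv().apply(x-T))
    return P,B,out
E
python3 - <<'E'
from look import *
P,B,o=look(['dipstick_grip','dipstick_collar','dipstick_tip','guide_tube'])
d=o['dipstick_tip']-o['dipstick_collar'] if 'dipstick_collar' in o else o['dipstick_tip']-np.array(r.get_obs()['tool_pos'])
print('len',np.linalg.norm(d),'pitch',np.degrees(np.arctan2(-d[2],np.hypot(d[0],d[1]))),'yaw',np.degrees(np.arctan2(d[1],d[0])))
E
```

```text
tcp [ 0.415  -0.3233  0.3002] [-3.1412 -0.      1.3528] 6.6 [ 0.7163 -0.4831 -0.9201] 0.013338758259966964
dipstick_grip side 0.58 [290.7 140.2]
dipstick_collar side 0.68 [276.1 155.7]
dipstick_tip side 0.76 [268.1 172. ]
dipstick_tip top 0.72 [258.9 188. ]
   tri [ 0.4417 -0.2156  0.1847] err 0.0038 in tool [0.1109 0.0028 0.1155]
guide_tube top 0.77 [200.1 162.4]
len 0.16008190647456147 pitch 46.094550062375625 yaw 76.26048550694523
```

Run:
```python
from look import *
X=np.load('top.npy'); 
m=(X[...,0]>.36)&(X[...,0]<.58)&(X[...,1]>-.13)&(X[...,1]<.12)&(abs(X[...,2]-.085)<.006)
n,l,s,c=cv2.connectedComponentsWithStats(m.astype(np.uint8)); i=1+np.argmax(s[1:,4]); q=X[l==i]
print(cv2.minAreaRect(q[:,:2].astype(np.float32)*1000),s[i,4])
m=(X[...,0]>.45)&(X[...,0]<.54)&(X[...,1]>-.13)&(X[...,1]<-.03)&(X[...,2]>.098)&(X[...,2]<.14)
q=X[m]; c=q.mean(0); print('tube',c,np.linalg.svd(q-c)[2][0],cv2.minAreaRect(q[:,:2].astype(np.float32)*1000))
# overlay of mouth hypotheses
p=imaging.capture('top');g=imaging.capture('side')
M=np.array([.4945,-.093,.124]);y=np.radians(96.5)
ax=np.array([np.cos(y)*.7071,np.sin(y)*.7071,-.7071]);e1=np.array([-np.sin(y),np.cos(y),0]);e2=np.cross(ax,e1)
ims=[]
for w,(x0,x1,y0,y1) in((p,(150,250,130,205)),(g,(215,315,140,215))):
    im=cv2.resize(w['image'][y0:y1,x0:x1,::-1],None,fx=4,fy=4,interpolation=cv2.INTER_CUBIC)
    L=[M+.0165*(np.cos(t)*e1+np.sin(t)*e2) for t in np.linspace(0,6.283,24)]+[M+ax*s for s in np.linspace(-.06,.05,12)]
    for a in proj(w,L): cv2.circle(im,tuple(int(v) for v in np.round(((a-[x0,y0])*4+1.5))),1,(0,0,255),-1)
    ims.append(im)
cv2.imwrite('pics/tube.png',np.hstack(ims))
```

```text
((478.81036376953125, 0.27398681640625), (106.96422576904297, 146.90493774414062), 8.86783218383789) 2586
tube [ 0.4913 -0.0796  0.1147] [-0.2353  0.8992 -0.3689] ((493.062255859375, -76.28682708740234), (30.869787216186523, 49.86673355102539), 1.388176441192627)
```

View pics/tube.png

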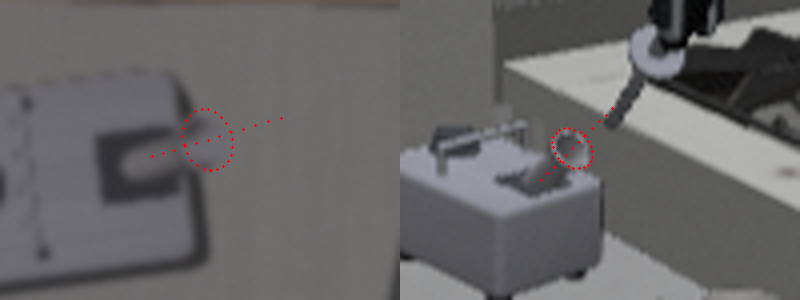

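The overlay fits the mouth in both views: top crop (207,140) and side crop (572,148). The caddy outline gives a tube yaw of about 98.9°. I now move to 40 mm short of the mouth along the axis.

>>> {"method": "servo_tool", "body": {"moves": [4,3,1,-0.01,12,8,4,-0.04,24,16,8,-0.08,38,26,13,-0.12,54,36,18,-0.18,70,47,23,-0.23,86,58,29,-0.28,99,67,33,-0.32,108,73,36,-0.35,112,76,38,-0.365,113,77,38,-0.367,113,77,38,-0.367,113,77,38,-0.367]}}

```text
t: 8.5
tool_pos: [0.5147, -0.2302, 0.2625]
tcp_rot: [3.141, 0.0, 1.719]
force: [-0.4, -0.2, -1.0]
opening: 0.0136
```

```bash
cat > ov.py <<'E'
from look import *
def overlay(name,M=(.4938,-.093,.124),y=1.726):
    P,B,o=look(['dipstick_collar','dipstick_tip','guide_tube'])
    M=np.array(M);ax=np.array([np.cos(y),np.sin(y),-1])*.70711;e1=np.array([-np.sin(y),np.cos(y),0]);e2=np.cross(ax,e1);ims=[]
    for w in(P['top'],P['side']):
        u,v=proj(w,[M-ax*.03])[0]; x0,y0=int(u)-45,int(v)-42;x1,y1=x0+90,y0+84
        im=cv2.resize(w['image'][y0:y1,x0:x1,::-1],None,fx=4.4,fy=4.4,interpolation=cv2.INTER_CUBIC)
        for a in proj(w,[M+.0165*(np.cos(t)*e1+np.sin(t)*e2) for t in np.linspace(0,6.283,24)]+[M-ax*s for s in np.linspace(0,.1,11)]):
            cv2.circle(im,tuple(int(q) for q in np.round((a-[x0,y0])*4.4+1.7)),1,(0,0,255),-1)
        ims.append(im)
    cv2.imwrite('pics/'+name,np.hstack(ims)); return P,B,o
E
python3 -c "
from ov import *
overlay('pre.png')"
```

```text
tcp [ 0.5147 -0.2302  0.2625] [3.1415 0.0003 1.7189] 8.5 [-0.358  -0.2314 -0.9799] 0.013638413175908758
dipstick_collar side 0.74 [281.7 153.5]
dipstick_tip side 0.65 [267.1 170.6]
dipstick_tip top 0.91 [212.7 159.3]
   tri [ 0.5041 -0.1207  0.149 ] err 0.006 in tool [0.1099 0.0057 0.1135]
guide_tube side 0.54 [258.7 179. ]
guide_tube top 0.72 [200.8 168.5]
   tri [ 0.4914 -0.0935  0.1172] err 0.0105 in tool [ 0.1387 -0.0029  0.1453]
```

View pics/pre.png

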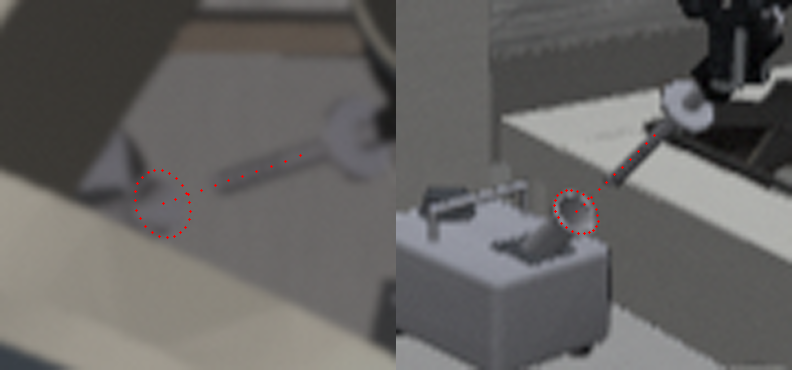

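In both crops the rod lies on the predicted axis, about 2 mm low in the side view. I make that correction and enter the flare.

>>> {"method": "servo_tool", "body": {"moves": [0,0,-2,0,4,0,2,0,10,0,8,0,16,0,14,0,22,0,20,0,27,0,25,0,31,0,29,0,35,0,33,0,38,0,36,0,41,0,39,0,44,0,42,0,46,0,44,0,46,0,44,0]}}

```text
t: 10.2
tool_pos: [0.508, -0.184, 0.218]
tcp_rot: [-3.141, -0.0, 1.72]
force: [1.3, 1.1, -0.9]
opening: 0.013
```

```bash
python3 -c "
from ov import *
overlay('ins1.png')"
```

```text
tcp [ 0.508 -0.184  0.218] [-3.1412 -0.0002  1.72  ] 10.2 [ 1.3258  1.0709 -0.8779] 0.013035555317858187
dipstick_collar side 0.84 [266.6 164.1]
dipstick_collar top 0.85 [223.  160.5]
   tri [ 0.493  -0.1416  0.1768] err 0.0038 in tool [ 0.0442 -0.0084  0.0413]
dipstick_tip side 0.71 [257.2 183.5]
dipstick_tip top 0.56 [192.7 168.2]
   tri [ 0.4969 -0.0739  0.0957] err 0.0149 in tool [0.1105 0.0055 0.1223]
guide_tube side 0.51 [255.4 176.5]
guide_tube top 0.66 [202.3 165.4]
   tri [ 0.4898 -0.0932  0.1255] err 0.0061 in tool [ 0.0925 -0.0045  0.0925]
```

View pics/ins1.png

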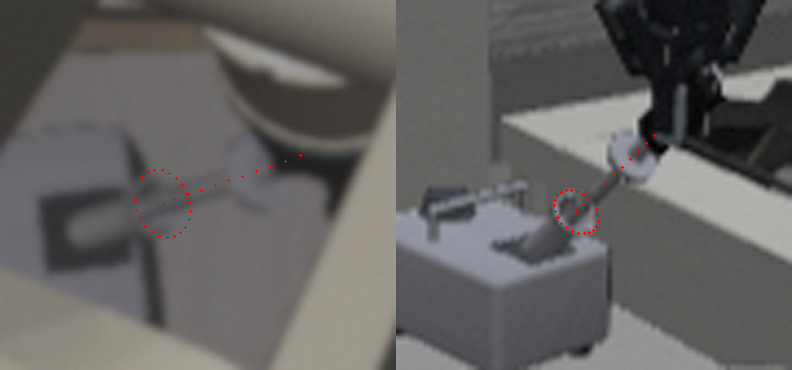

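The rod is inside the mouth in both views and the forces are near zero. Continuing.

>>> {"method": "servo_tool", "body": {"moves": [3,0,3,0,6,0,6,0,9,0,9,0,12,0,12,0,15,0,15,0,18,0,18,0,18,0,18,0]}}

```text
t: 11.3
tool_pos: [0.5051, -0.166, 0.1998]
tcp_rot: [-3.141, -0.0, 1.72]
force: [0.1, -0.3, -1.9]
opening: 0.0133
```

>>> {"method": "servo_tool", "body": {"moves": [3,0,3,0,6,0,6,0,9,0,9,0,12,0,12,0,15,0,15,0,18,0,18,0,21,0,21,0,23,0,23,0,24,0,24,0,25,0,25,0,25,0,25,0]}}

```text
t: 12.4
tool_pos: [0.5017, -0.1417, 0.1752]
tcp_rot: [-3.142, -0.0, 1.72]
force: [0.1, 0.6, -1.1]
opening: 0.0131
```

>>> {"method": "servo_tool", "body": {"moves": [2,0,2,0,4,0,4,0,5,0,5,0,6,0,6,0,7,0,7,0,7,0,7,0]}}

```text
t: 13.0
tool_pos: [0.5008, -0.1348, 0.1683]
tcp_rot: [3.141, 0.0, 1.72]
force: [0.1, 0.5, -0.8]
opening: 0.0135
```

```bash
python3 -c "
from ov import *
overlay('ins2.png')"
```

```text
tcp [ 0.5008 -0.1348  0.1683] [3.1415 0.0002 1.7199] 13.0 [ 0.0688  0.5361 -0.7778] 0.01346267123344687
dipstick_collar side 0.63 [256.7 176.2]
dipstick_collar top 0.71 [351.  256.9]
   tri [ 0.3084 -0.3753  0.2481] err 0.0122 in tool [-0.2093 -0.226  -0.0798]
dipstick_tip side 0.4 [239.2 206. ]
guide_tube side 0.43 [257.6 179.1]
guide_tube top 0.42 [202.6 163.3]
   tri [ 0.4967 -0.0929  0.116 ] err 0.0041 in tool [0.042  0.0022 0.0523]
```

View pics/ins2.png

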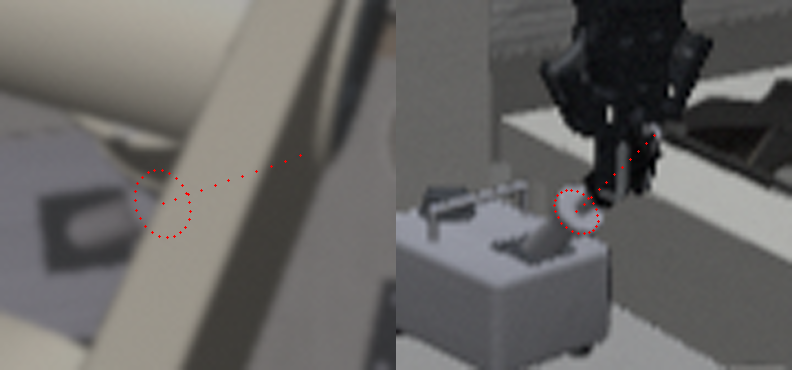

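The collar is practically at the mouth, on top of the predicted rim. I advance in small steps until contact.

>>> {"method": "servo_tool", "body": {"moves": [0.7,0,0.7,0,1.4,0,1.4,0,2,0,2,0,2,0,2,0]}}

```text
t: 13.8
tool_pos: [0.5016, -0.1346, 0.1679]
tcp_rot: [3.139, 0.004, 1.721]
force: [-2.5, -10.2, 11.8]
opening: 0.013
```

Contact: about 16 N along the tube, with the TCP blocked. I push slightly more and pause seated.

>>> {"method": "servo_tool", "body": {"moves": [0.6,0,0.6,0,0.6,0,0.6,0,0.6,0,0.6,0,0.6,0,0.6,0,0.6,0,0.6,0,0.6,0,0.6,0,0.6,0,0.6,0,0.6,0,0.6,0,0.6,0,0.6,0,0.6,0,0.6,0,0.6,0,0.6,0,0.6,0,0.6,0]}}

```text
t: 15.0
tool_pos: [0.5016, -0.1346, 0.1679]
tcp_rot: [3.139, 0.005, 1.721]
force: [-4.5, -12.9, 16.7]
opening: 0.0132
```

Run:
```python
from h import *
o=r.get_obs();print(o['tool_pos'],o['force'],o['t'])
p=imaging.capture('side'); a=p['image'][140:215,215:315,::-1]; cv2.imwrite('pics/seat.png',cv2.resize(a,None,fx=7,fy=7,interpolation=cv2.INTER_CUBIC))
```

```text
[ 0.50160466 -0.13458871  0.16785394] [ -4.47847691 -12.92011957  16.69757461] 15.0
```

View pics/seat.png

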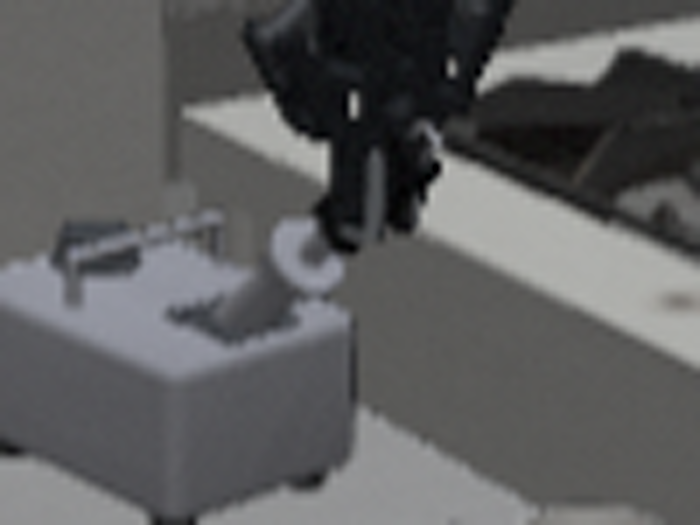

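The collar sits on the mouth (side crop (305,258)), held for more than 1 s at about 20 N axial. I now draw it straight out along the tube axis.

>>> {"method": "servo_tool", "body": {"moves": [-2,0,-2,0,-5,0,-5,0,-10,0,-10,0,-16,0,-16,0,-22,0,-22,0,-28,0,-28,0,-35,0,-35,0,-42,0,-42,0,-49,0,-49,0,-56,0,-56,0,-63,0,-63,0,-70,0,-70,0,-77,0,-77,0,-84,0,-84,0,-91,0,-91,0,-97,0,-97,0,-100,0,-100,0,-100,0,-100,0,-100,0,-100,0]}}

```text
t: 16.95
tool_pos: [0.515, -0.231, 0.2655]
tcp_rot: [-3.141, -0.0, 1.72]
force: [-0.3, 0.1, -1.1]
opening: 0.0132
```

```bash
python3 -c "
from look import *
look(['dipstick_collar','dipstick_tip'])"
```

```text
tcp [ 0.515  -0.231   0.2655] [-3.1413 -0.0003  1.7197] 16.95 [-0.2944  0.0925 -1.0987] 0.013177077782972864
dipstick_collar side 0.66 [281.  155.3]
dipstick_collar top 0.88 [245.8 154.4]
   tri [ 0.5019 -0.1893  0.2135] err 0.003 in tool [ 0.0431 -0.0068  0.052 ]
dipstick_tip side 0.65 [269.1 169.6]
dipstick_tip top 0.97 [215.1 161.2]
   tri [ 0.502  -0.128   0.1544] err 0.0123 in tool [0.1038 0.0025 0.1111]
```

It is out cleanly, still at about 46°. The tool can only yaw, so I'll level the rod by pivoting it in the grip, with the tip resting on the caddy's flat top beside the tube. First I move the tip over the front strip of the top.

>>> {"method": "servo_tool", "body": {"moves": [0,-4,0,0,0,-12,0,0,0,-22,0,0,2,-31,0,0,8,-36,0,0,18,-38,0,0,30,-38,0,0,43,-38,0,0,56,-38,0,0,67,-38,0,0,75,-38,4,0,79,-38,12,0,79,-38,22,0,79,-38,28,0,79,-38,30,0,79,-38,30,0], "squeeze": 40}}

```text
t: 18.85
tool_pos: [0.4657, -0.1589, 0.2351]
tcp_rot: [-3.141, -0.0, 1.719]
force: [0.6, -0.7, -1.4]
opening: 0.0133
```

```bash
python3 -c "
from look import *
P,B,o=look(['dipstick_collar','dipstick_tip'])
a=[P[n]['image'][y:y+90,x:x+95,::-1] for n,x,y in(('top',150,140),('side',215,140))]
cv2.imwrite('pics/lev0.png',cv2.resize(np.hstack(a),None,fx=4.2,fy=4.2,interpolation=cv2.INTER_CUBIC))"
```

```text
tcp [ 0.4657 -0.1589  0.2351] [-3.1407 -0.0004  1.7193] 18.85 [ 0.5967 -0.6986 -1.3777] 0.013327568315624901
dipstick_collar side 0.61 [251.9 161.2]
dipstick_collar top 0.71 [208.9 180.4]
   tri [ 0.4551 -0.1175  0.1846] err 0.0037 in tool [ 0.0425 -0.0043  0.0505]
dipstick_tip side 0.77 [238.  175.1]
dipstick_tip top 0.64 [169.  177.7]
   tri [ 0.468  -0.0232  0.1122] err 0.0029 in tool [0.1338 0.0225 0.123 ]
```

View pics/lev0.png

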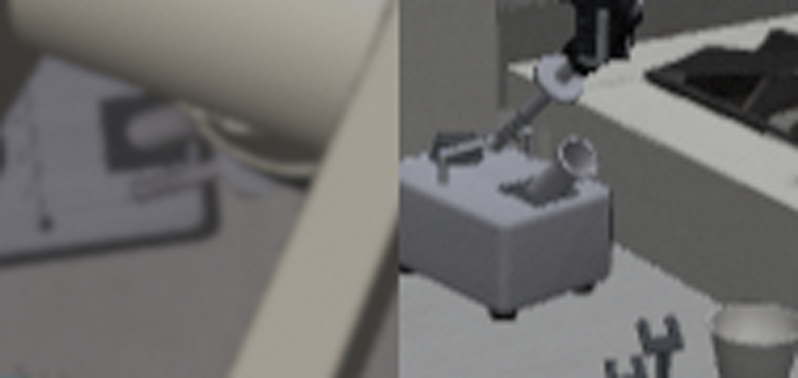

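The tip hangs over the clear front strip of the caddy top: top crop (135,188), side crop (495,143). I touch down and begin the arc, watching the force.

>>> {"method": "servo_tool", "body": {"moves": [0,0,6,0,0,0,14,0,0,0,22,0,0,0,28,0,0,0,31,0,0,0,33,0,-3,0,36,0,-6,0,39,0,-9,0,42,0,-11,0,45,0,-11,0,45,0], "squeeze": 30}}

```text
t: 20.25
tool_pos: [0.4681, -0.1702, 0.1909]
tcp_rot: [3.141, 0.001, 1.719]
force: [1.4, -0.1, 3.6]
opening: 0.0138
```

Light contact of about 5 N, as expected for pivoting. Continuing the arc.

>>> {"method": "servo_tool", "body": {"moves": [-5,0,6,0,-10,0,13,0,-14,0,20,0,-18,0,27,0,-22,0,34,0,-25,0,42,0,-25,0,42,0]}}

```text
t: 20.95
tool_pos: [0.4716, -0.1951, 0.1484]
tcp_rot: [3.141, 0.001, 1.719]
force: [0.7, -1.5, 2.2]
opening: 0.0132
```

```bash
python3 -c "
from look import *
P,B,o=look(['dipstick_collar','dipstick_tip'])
if len(o)==2:
    d=o['dipstick_tip']-o['dipstick_collar'];print(np.linalg.norm(d),np.degrees(np.arctan2(-d[2],np.hypot(d[0],d[1]))))
cv2.imwrite('pics/lev1.png',cv2.resize(P['side']['image'][130:220,195:305,::-1],None,fx=5,fy=5,interpolation=cv2.INTER_CUBIC))"
```

```text
tcp [ 0.4716 -0.1951  0.1484] [3.141  0.0008 1.7192] 20.95 [ 0.7138 -1.4568  2.2248] 0.013185460382010053
dipstick_collar side 0.5 [258. 183.]
dipstick_collar top 0.65 [224.6 185.3]
   tri [ 0.4544 -0.1456  0.1289] err 0.0095 in tool [ 0.0514 -0.0097  0.0195]
dipstick_tip top 0.73 [184.1 186.2]
```

View pics/lev1.png

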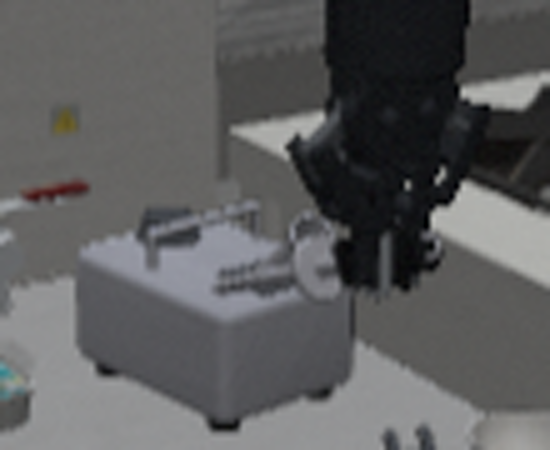

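The pivoting works: the rod is at about 21° with the tip on the top at side crop (225,285). Finishing to level.

>>> {"method": "servo_tool", "body": {"moves": [-3,0,7,0,-5,0,15,0,-7,0,23,0,-8,0,30,0,-9,0,37,0,-10,0,43,0,-11,0,49,0,-11,0,53,0,-11,0,56,0,-11,0,57,0,-11,0,57,0]}}

```text
t: 22.35
tool_pos: [0.4728, -0.2051, 0.0917]
tcp_rot: [-3.141, -0.0, 1.72]
force: [0.5, -0.9, 3.5]
opening: 0.0134
```

```bash
python3 -c "
from look import *
P,B,o=look(['dipstick_collar','dipstick_tip'])
if len(o)==2:
    d=o['dipstick_tip']-o['dipstick_collar'];print(np.linalg.norm(d),np.degrees(np.arctan2(-d[2],np.hypot(d[0],d[1]))))"
```

```text
tcp [ 0.4728 -0.2051  0.0917] [-3.1414 -0.0001  1.7199] 22.35 [ 0.5039 -0.859   3.4648] 0.013370164365765625
dipstick_collar side 0.79 [259.2 195.3]
dipstick_collar top 0.66 [226.9 182.9]
   tri [ 0.4619 -0.1462  0.0906] err 0.0045 in tool [ 0.0598 -0.002   0.001 ]
dipstick_tip side 0.67 [235.4 187.1]
```

The rod is level: the collar axis is within 1 mm of TCP height, 60 mm ahead. I tighten the grip, lift and go to the cup.

>>> {"method": "servo_tool", "body": {"moves": [0,0,0,0,0,0,0,0,0,0,0,0,0,0,-4,0,0,0,-12,0,0,0,-24,0,0,0,-38,0,0,0,-52,0,-4,0,-64,0.0,-14,-1,-72,0.02,-28,-2,-75,0.06,-44,-3,-75,0.11,-61,-4,-75,0.17,-78,-5,-75,0.23,-95,-6,-75,0.29,-112,-7,-75,0.35,-128,-8,-75,0.4,-142,-9,-75,0.45,-152,-9,-75,0.48,-160,-10,-75,0.5], "squeeze": 70}}

```text
t: 24.65
tool_pos: [0.4865, -0.366, 0.1662]
tcp_rot: [-3.141, -0.0, 1.217]
force: [0.8, -0.2, -0.7]
opening: 0.0133
```

```bash
python3 -c "
from look import *
P,B,o=look(['dipstick_grip','dipstick_collar','dipstick_tip','drip_cup'])
if 'dipstick_collar' in o and 'dipstick_tip' in o:
    d=o['dipstick_tip']-o['dipstick_collar'];print(np.linalg.norm(d),np.degrees(np.arctan2(-d[2],np.hypot(d[0],d[1]))))"
```

```text
tcp [ 0.4865 -0.366   0.1662] [-3.141  -0.0002  1.2171] 24.65 [ 0.7755 -0.2431 -0.748 ] 0.013305553111925333
dipstick_grip side 0.56 [316.5 194.6]
dipstick_collar side 0.65 [308.5 185.9]
dipstick_collar top 0.61 [304.8 159.6]
   tri [ 0.503  -0.3079  0.164 ] err 0.0038 in tool [ 0.0602 -0.0047  0.0022]
dipstick_tip top 0.62 [264.2 142. ]
drip_cup side 0.75 [299.5 228.7]
drip_cup top 0.79 [266.6 157.6]
   tri [ 0.5374 -0.2368  0.0038] err 0.0092 in tool [0.1388 0.0031 0.1624]
```

>>> {"method": "servo_tool", "body": {"moves": [-2,2,3,0,-5,4,9,0,-8,6,17,0,-9,7,25,0,-9,7,31,0,-9,7,34,0,-9,7,35,0,-9,7,35,0,-9,7,35,0]}}

```text
t: 26.05
tool_pos: [0.4903, -0.3758, 0.132]
tcp_rot: [3.141, 0.0, 1.22]
force: [-0.3, 0.2, -0.7]
opening: 0.0132
```

Run:
```python
from look import *
P,B,o=look(['dipstick_collar','dipstick_tip','drip_cup'])
p=P['top'];H,W=p['range_z'].shape;v,u=np.mgrid[:H,:W];z=p['range_z'].astype(float)
X=np.stack([(u-p['cx'])/p['fx']*z,(v-p['cy'])/p['fy']*z,z],-1).reshape(-1,3)
X=Ro.from_rotvec(np.ravel(p['rvec'])).inv().apply(X-np.ravel(p['tvec']))
g=r.get_obs(); T=np.array(g['tool_pos']);R=Ro.from_euler('xyz',g['tcp_rot']);L=R.inv().apply(X-T)
m=(z.ravel()>0)&(L[:,0]>.066)&(L[:,0]<.17)&(abs(L[:,1])<.012)&(abs(L[:,2])<.03)
print('rod pts',m.sum(),'x max',L[m,0].max()); 
if m.sum()>5: print('slope dz/dx, dy/dx',np.polyfit(L[m,0],L[m,2],1),np.polyfit(L[m,0],L[m,1],1))
for n,x,y in(('top',225,110),('side',255,160)):
    w=P[n];M=[T+R.apply([.155,0,0]),[.5435,-.2305,.04]];print(n,proj(w,M))
a=[P[n]['image'][y:y+90,x:x+95,::-1] for n,x,y in(('top',225,110),('side',255,160))]
cv2.imwrite('pics/fin.png',cv2.resize(np.hstack(a),None,fx=4.2,fy=4.2,interpolation=cv2.INTER_CUBIC))
```

```text
tcp [ 0.4903 -0.3758  0.132 ] [3.1411 0.0002 1.2199] 26.05 [-0.2626  0.1617 -0.6892] 0.013227847742585685
dipstick_collar side 0.61 [312.3 200.3]
dipstick_collar top 0.67 [310.  159.2]
   tri [ 0.5087 -0.3223  0.1286] err 0.0 in tool [ 0.0566 -0.0011  0.0034]
dipstick_tip top 0.66 [267.1 143.1]
drip_cup side 0.93 [298.1 230.4]
drip_cup top 0.68 [269.3 155.4]
   tri [ 0.5383 -0.2398  0.0004] err 0.0035 in tool [ 0.1442 -0.0018  0.1316]
rod pts 197 x max 0.15637411598955575
slope dz/dx, dy/dx [ 0.033  -0.0059] [-0.0008 -0.0014]
top [[266.7164 141.9529]
 [265.5884 150.6034]]
side [[300.4727 185.4968]
 [298.8288 215.9974]]
```

View pics/fin.png

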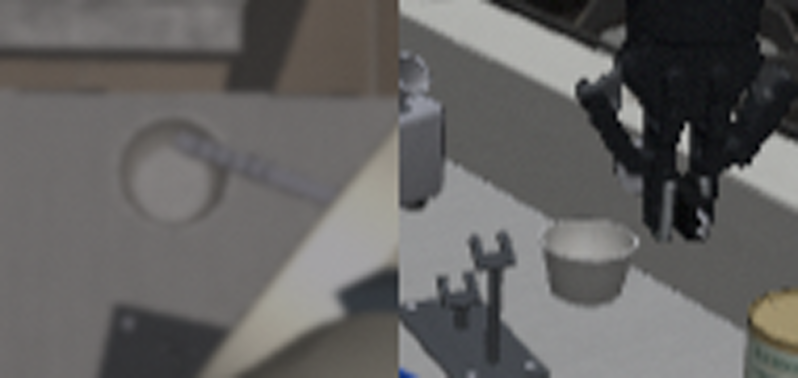

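The top crop shows the rod tip at (180,143). Allowing for parallax, that is within about 3 mm of the cup's centre (rim at (175,172)). The depth fit gives 1.9° off level and a tip about 87 mm above the rim. Cup, tin and rest are undisturbed. I settle and hand in.

>>> {"method": "servo_tool", "body": {"moves": [0,0,0,0,0,0,0,0,0,0,0,0,0,0,0,0,0,0,0,0,0,0,0,0,0,0,0,0,0,0,0,0]}}

```text
t: 27.25
tool_pos: [0.4902, -0.3757, 0.1317]
tcp_rot: [-3.142, -0.0, 1.22]
force: [0.6, -0.8, -0.8]
opening: 0.0132
```

Run:
```python
from h import *
o=r.get_obs();print(o['tool_pos'],np.abs(o['joint_vel']).max(),o['opening'],o['t'])
print(job.sign_off())
```

```text
[ 0.490171   -0.37570085  0.13168622] 0.0014472114771586393 0.013205893461726396 27.25
the job is handed in; nothing more can be done
None
```

The job is done and handed in at t = 27.25 s. I took the dipstick by its handle, seated its collar on the tube's mouth for over 1 s with a push of about 20 N, and drew it straight out. The tool can only yaw, so I levelled the rod by pivoting it lightly in the grip, with its tip on the caddy's flat top (about 5 N). I then held it over the steel drip cup.

**Last checks:**
- **Hold:** the arm was motionless and the grip firm, with an opening of 13.2 mm.
- **Rod:** it was about 1.9° off level, tip slightly low. The tip was about 87 mm above the cup's rim and within about 3 mm of its centre.
- **Surroundings:** the cup and tin showed no sign of having moved. The timer was not in the final crops, and I did not measure it again after the first pictures.

**Disagreements and overruns:**
- The trained network put the cup's centre up to 9 mm from the rim fit, so I went by the rim seen in the picture.
- The side camera could not see the rod in the final pose, so the level and tip figures rest on the top camera's depth and the arm's pose.
- I viewed 13 pictures, three over the budget of 10 and one past the slack allowed.

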